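# Sweep spilled microtubes into the bench dustpan

### The job

Three closed microtubes lie spilled on the worktop. Sweep them gently across the top with your fingertips, up over the front ramp and into the metal bench dustpan until all three lie fully inside it; they may be dirty, so do not pinch or lift them, or press hard on them. Leave everything else where it is.

Things in the scene. Friction and masses are not known exactly. Their poses are not given: they have to be found in the camera images.
- pan: bench dustpan of bare sheet metal, fixed to the worktop, nothing above it. Origin under its floor's centre, z up; open mouth at its own -y; back wall and behind it a black grip tab (40 mm) at +y. Floor 154 mm (x) by 110 mm (y, -55 to +55), 2 mm thick; side and back walls 2 mm thick, rims 28 mm high. A ramp (y -69 to -55) climbs from the worktop to the floor's front edge.
- pan_lip (a point): the middle of the floor's front edge (where the ramp ends), on top of the floor; axes as the pan's. Inside the pan is +y of here, up to 108 mm; x runs to 75 mm either side.
- tube_1_end_a (a point): one end of microtube 1, on its long axis, 6.5 mm above what it lies on; the ends are 38.5 mm apart, the tube's centre half-way between them.
- tube_1_end_b (a point): the other end of microtube 1, on its long axis, 6.5 mm above what it lies on; the ends are 38.5 mm apart, the tube's centre half-way between them.
- tube_1: microtube 1: closed white 1.5 ml plastic tube lying on its side, 42 mm long along its own y (end_a at -y, end_b at +y), 13 mm wide, 13 to 16 mm high, 12 to 20 g; it slides and does not roll. Origin on its underside, 1 mm from its middle; z up.
- tube_2_end_a (a point): one end of microtube 2, on its long axis, 6.5 mm above what it lies on; the ends are 38.5 mm apart, the tube's centre half-way between them.
- tube_2_end_b (a point): the other end of microtube 2, on its long axis, 6.5 mm above what it lies on; the ends are 38.5 mm apart, the tube's centre half-way between them.
- tube_2: microtube 2: closed white 1.5 ml plastic tube lying on its side, 42 mm long along its own y (end_a at -y, end_b at +y), 13 mm wide, 13 to 16 mm high, 12 to 20 g; it slides and does not roll. Origin on its underside, 1 mm from its middle; z up.
- tube_3_end_a (a point): one end of microtube 3, on its long axis, 6.5 mm above what it lies on; the ends are 38.5 mm apart, the tube's centre half-way between them.
- tube_3_end_b (a point): the other end of microtube 3, on its long axis, 6.5 mm above what it lies on; the ends are 38.5 mm apart, the tube's centre half-way between them.
- tube_3: microtube 3: closed white 1.5 ml plastic tube lying on its side, 42 mm long along its own y (end_a at -y, end_b at +y), 13 mm wide, 13 to 16 mm high, 12 to 20 g; it slides and does not roll. Origin on its underside, 1 mm from its middle; z up.
- dish: small round covered dish of clear-white plastic, 62 mm across, 16 mm high; origin under its centre. Stands loose; to be left alone.
- tape: flat roll of tape, 69 mm across, 19 mm high; origin under its centre. Loose; to be left alone.
- bottle: small brown bottle with a cap, standing, 38 mm across, 70 mm high; origin under its centre. Loose; to be left alone.
- timer: small white bench timer lying flat, 62 x 66 x 18 mm; origin under its centre. Loose; to be left alone.
- pad: square pad of sticky notes, 76 x 77 x 10 mm; origin under its centre. Loose; to be left alone.

How it is judged:
By the outcome, as a careful person would: the job done as asked, in the order asked, and still so for the second after the job is handed in, with the robot touching nothing.
It also fails if it takes over 72 s, if anything falls off the work surface, if the arm or the gripper's body presses on something with over 40 N, if the wrist force passes 120 N, or if a joint passes its speed limit or range.

### The arm

A 6-joint arm with a two-finger parallel gripper is mounted at the origin on a cart in front of the work surface, level with it; the furniture and walls round the work are solid. World frame = base frame: x ahead of the robot, y to its left, z up, the work surface at z = 0. Lengths are in m, angles in rad, forces in N, time in s.
With the tool pointing down it reaches from about 0.375 to 0.75 m from the base axis. Payload 9 kg.
Tool frame: the origin (TCP) lies at the very end of the fingers, on their centre line; the grasp point (between the pads) lies bot.hold_point_z behind it (bot.hold_point_z is the distance from the TCP to the grasp point, in m); z points along the fingers, y is the line along which they close (so a half turn about z gives the same grasp; the last joint's range is limited). The gripper opens to 85 mm and grips with 20 to 120 N. Pads are 22 mm wide; open, the fingers measure 114 mm over their backs; the gripper's body (76 mm by 85 mm) begins 54 mm behind the grasp point. The pads swing forward as they close: fully open they stand 13 mm farther back than shut.
Start: joints at [-1.383, 0.104, 0.097, 1.564, 0, 1.353], TCP at [0.237, -0.551, 0.231] pointing down, gripper open.
Joint ranges: [-2.99, 2.99], [-0.84, 1.86], [-1.1, 1.16], [-1.84, 2.11], [-1.51, 1.56], [-3.14, 3.14]. Speed limits (rad/s): [2.22, 2.22, 2.57, 3.14, 3.14, 3.14].

### API

Orientations are given as a rotation vector (axis times angle).
In Python, from cell import bot gives the robot as it stands.
- The arm moves only by the tool jog_arm, never from a script. Its argument "series" is text: rows parted by semicolons, each of 6 numbers parted by spaces: the shift along the tool's x, y, z in mm, then the turn, a rotation vector about the tool's x, y, z in degrees. A call has exactly 10 rows; each row is the pose to reach, as a shift and turn from the pose commanded when the call began, along the tool's axes at that moment; what a row does not reach only later rows make up. A row lasts 1/12 s, in which the tool goes at most 41.7 mm and 7.16 degrees, less where a joint would pass 70% of its speed; a pose out of reach is approached as far as the arm can. A call with a gripper value outside its range is refused whole. "jaw" is the closure, from 0 (fully open) to 1 (shut), set as the call begins (left out, the last holds). The fingers move at their own pace and stop on an object; the grip force is fixed at half the most. Time passes only in rows, so rows that repeat a pose let the fingers close, or fill a call up. It gives the time, the measured TCP pose, the force and the opening at its end, in the units of the state.
- bot.state(): the state, without advancing time (a new reading comes with each control period).
- bot.grab_frame(name): name is "scene" or "top"; returns (picture, depth): 400x640x3 uint8, red, green, blue; 400x640 float32, m along the optical axis (not along the pixel's ray), 0 where there is no reading.
- bot.camera_info(name): a dict with "mtx" (3x3 intrinsics, pixels), "view" (4x4, takes a point from world to camera coordinates). Camera axes: x right, y up, looking along -z (the intrinsics and any distortion apply to the point x, -y, -z); pixel columns grow to the right and rows downward; lengths in m; the calibration is good to about 2 mm. A picture is of the moment at which its call begins. camera_info takes no time and is no camera call.
- bot.close_job(): hands the job in, once; it reports no verdict.
The state is a dict: "time_s": time; "joint_positions": joint angles; "qd": joint speeds; "joint_torque": joint torques, N m; "ee_pos": TCP position; "eef_rot": TCP orientation; "force": force on the tool from outside, world axes, zero at the start; "moment": the same for the moment, N m; "width": finger opening in m.
Only numpy, scipy, OpenCV 4.12 (cv2) and the standard library are available. Lean on these libraries where they do the work, as an engineer would, in place of code of your own. Each camera call takes 0.05 s, during which the arm holds its last target. There are 200 camera calls.

## Working session

There is one attempt and no reset: what is moved stays moved. The work goes in short steps, Python scripts to look and compute and a tool call to move; the robot and the scene stay as the last step left them, time stands still between calls to the robot, and variables do not carry over. Pictures are saved under pics/ and viewed, on a budget of 10 in all, crops included, one or two more only if the job needs it, and the job is handed in when it is done.

Besides the shell and the picture viewer there is one more tool, called after "Emit:" in YAML: its name, and indented under it one key for each argument. jog_arm: Moves the arm, as the interface text tells. Its arguments: {"type":"object","properties":{"series":{"type":"string"},"jaw":{"type":"number"}},"required":["series"]}

```bash
mkdir -p pics; ls
python3 - <<'E'
from cell import bot
import cv2,numpy as np
s=bot.state();print(s, bot.hold_point_z)
for n in("top","scene"):
    p,d=bot.grab_frame(n);c=bot.camera_info(n);print(n,c)
    cv2.imwrite(f"pics/{n}0.png",p[:,:,::-1]);np.save(f"{n}0.npy",d)
E
```

```text
pics
{'time_s': 0.0, 'joint_positions': array([-1.38271908e+00,  1.04706170e-01,  9.65053026e-02,  1.56388506e+00,
       -2.19857078e-06,  1.35307551e+00]), 'qd': array([-0.00075243,  0.00140914,  0.00092893,  0.00168637,  0.00045583,
        0.00202609]), 'joint_torque': array([-1.58384966e-03, -5.56933951e+01,  5.03649831e+01,  1.67386484e-02,
       -5.02576677e-04, -2.11260931e-05]), 'ee_pos': array([ 0.23678806, -0.55095943,  0.23053812]), 'eef_rot': array([-3.07588458e+00, -6.32801671e-01, -2.65594677e-05]), 'force': array([-0.12131369,  0.44007968,  1.0573666 ]), 'moment': array([-0.020328  , -0.046465  , -0.03562783]), 'width': 0.08556872701838049} 0.0187
top {'mtx': array([[364.78168022,   0.        , 319.26996753],
       [  0.        , 364.78168022, 198.31435083],
       [  0.        ,   0.        ,   1.        ]]), 'view': array([[ 0.02139081, -0.99971104,  0.01096634, -0.1074487 ],
       [ 0.99396184,  0.02244598,  0.10740597, -0.51092182],
       [-0.10762108,  0.00860262,  0.99415477, -0.85363318],
       [ 0.        ,  0.        ,  0.        ,  1.        ]])}
scene {'mtx': array([[406.78227724,   0.        , 318.77013761],
       [  0.        , 406.78227724, 196.17334549],
       [  0.        ,   0.        ,   1.        ]]), 'view': array([[ 0.44970918, -0.89308622, -0.01259588, -0.31776166],
       [ 0.46575391,  0.22244824,  0.85649873, -0.26061316],
       [-0.76212528, -0.39104193,  0.51599542, -0.57851703],
       [ 0.        ,  0.        ,  0.        ,  1.        ]])}
```

View pics/top0.png

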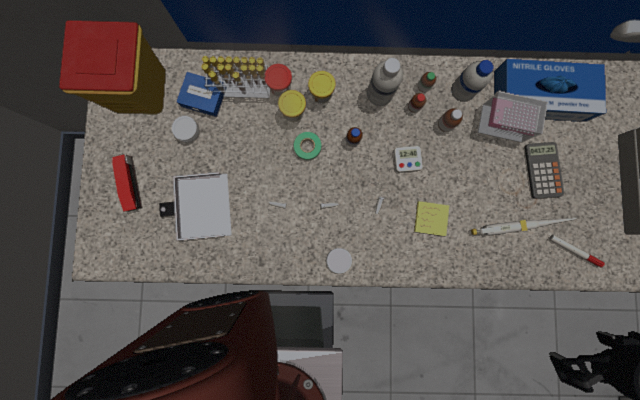

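The pan is at about (202,207) with its grip at (167,209), so the mouth faces image right (world -y). Tubes show near (328,206) and (379,205). I can't see the third yet, so I'll enlarge.

Run:
```python
import cv2
p=cv2.imread("pics/top0.png")[140:290,160:460]
cv2.imwrite("pics/crop0.png",cv2.resize(p,None,fx=2.66,fy=2.66,interpolation=cv2.INTER_CUBIC))
```

```text
(no output)
```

View pics/crop0.png

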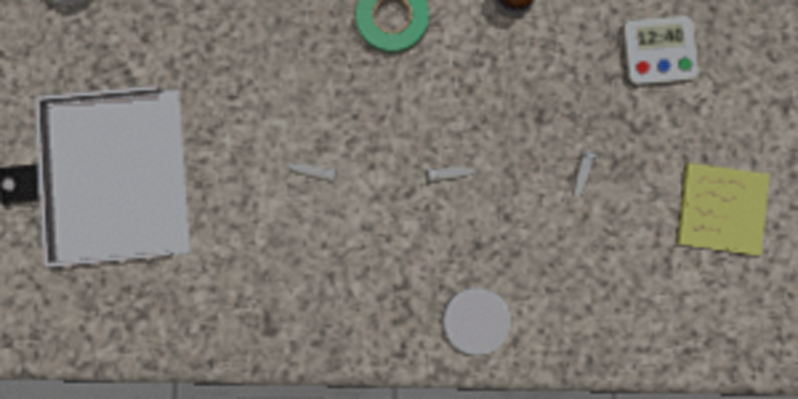

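View pics/scene0.png

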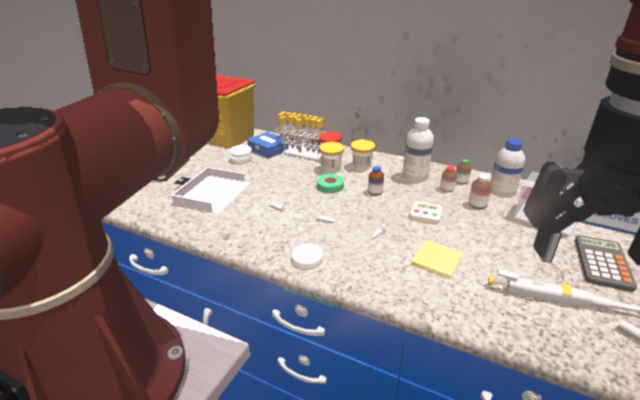

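```bash
cat > h.py <<'E'
import numpy as np
from cell import bot
def w(u,v,z,n="top"):
    c=bot.camera_info(n);K=c["mtx"];V=c["view"];R=V[:3,:3];t=V[:3,3]
    r=np.linalg.inv(K)@[u,v,1];r=R.T@(r*[1,-1,-1]);o=-R.T@t
    return o+r*(z-o[2])/r[2]
def crop(u,v,z): return w(160+(u+.5)/2.66-.5,140+(v+.5)/2.66-.5,z)
E
python3 - <<'E'
from h import *
np.set_printoptions(precision=4,suppress=True)
for n,u,v,z in [("foot far",180,92,0),("foot near",188,250,0),("back far",38,98,.028),("back near",47,265,.028),("tab",3,185,.02),
 ("A",290,168,.007),("A",335,174,.007),("B",428,176,.007),("B",473,173,.007),("C",590,154,.007),("C",577,194,.007),
 ("dish",478,321,.016),("tape",392,16,.019),("timer nl",630,84,.018),("timer nr",695,78,.018),("pad fl",688,165,.01),("pad nl",680,244,.01),("bottle",515,0,.07)]:
    print(n,crop(u,v,z)[:2])
from scipy.spatial.transform import Rotation as R
print(R.from_rotvec(bot.state()["eef_rot"]).as_matrix())
E
```

```text
foot far [0.5716 0.1351]
foot near [0.4237 0.1206]
back far [0.5583 0.2569]
back near [0.4075 0.2392]
tab [0.4788 0.2866]
A [0.5014 0.0282]
A [ 0.4967 -0.0137]
B [ 0.4968 -0.1   ]
B [ 0.5005 -0.1418]
C [ 0.5208 -0.2507]
C [ 0.4831 -0.2387]
dish [ 0.3653 -0.1479]
tape [ 0.6447 -0.0632]
timer nl [ 0.5858 -0.2857]
timer nr [ 0.5928 -0.3463]
pad fl [ 0.5122 -0.3414]
pad nl [ 0.4389 -0.3334]
bottle [ 0.6487 -0.1726]
[[ 0.9188  0.3947 -0.0002]
 [ 0.3947 -0.9188  0.0012]
 [ 0.0003 -0.0012 -1.    ]]
```

Emit:
jog_arm:
  series: "44 -37 13 0 0 -6; 88 -75 26 0 0 -12; 132 -112 40 0 0 -18; 176 -149 52 0 0 -24; 220 -186 65 0 0 -30; 264 -224 78 0 0 -36; 308 -261 91 0 0 -42; 352 -298 104 0 0 -48; 396 -336 117 0 0 -54; 440 -373 130 0 0 -60.4"
  jaw: 0.88

```text
time_s: 0.93
ee_pos: [0.4183, -0.1855, 0.1391]
eef_rot: [2.336, 2.1, 0.0]
force: [1.8, -1.7, -0.3]
width: 0.0102
```

Emit:
jog_arm:
  series: "35 13 13 0 0 0; 70 26 26 0 0 0; 105 39 39 0 0 0; 140 52 52 0 0 0; 158 60 60 0 0 0; 158 60 60 0 0 0; 158 60 60 0 0 0; 158 60 60 0 0 0; 158 60 60 0 0 0; 158 60 60 0 0 0"

```text
time_s: 1.77
ee_pos: [0.4952, -0.0381, 0.0801]
eef_rot: [2.342, 2.093, 0.0]
force: [-0.0, 1.0, 0.1]
width: 0.0102
```

Run:
```python
from h import *
import cv2
s=bot.state();print(s["ee_pos"],s["eef_rot"],s["force"],s["width"])
a,_=bot.grab_frame("top");b,_=bot.grab_frame("scene")
a=cv2.resize(a[150:260,240:400],None,fx=5,fy=5,interpolation=2)[:300*2]
b=cv2.resize(b[150:270,240:400],None,fx=5,fy=5,interpolation=2)
cv2.imwrite("pics/a1.png",a[:,:,::-1])
```

```text
[ 0.495164   -0.03806002  0.08012484] [2.34206504e+00 2.09266180e+00 3.96489570e-04] [-0.02690884  1.0382326   0.12287756] 0.01021583327336028
```

View pics/a1.png

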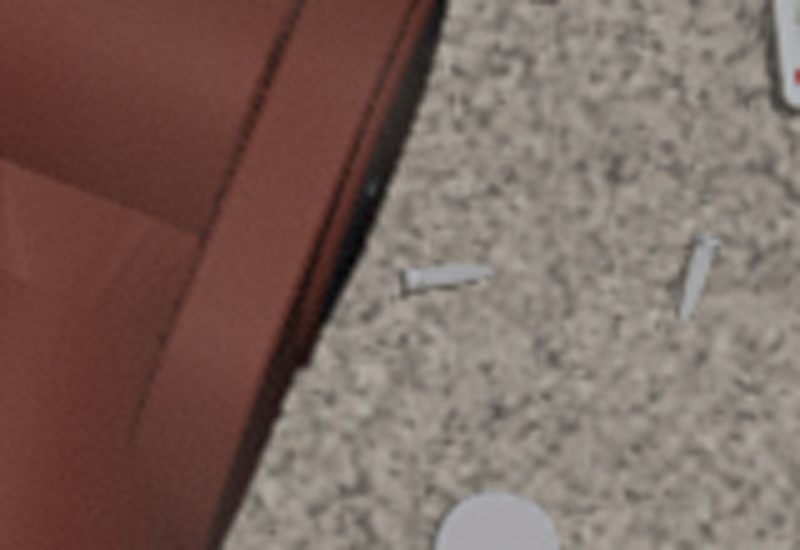

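The arm hides tube A from above. B (405–490,275) and C (680–715,240–315) haven't moved. Next I descend and start the gentle push.

Emit:
jog_arm:
  series: "0 -1 25 0 0 0; 0 -1 50 0 0 0; 0 -1 70 0 0 0; 0 -1 75 0 0 0; 0 -1 75 0 0 0; 6 -1 75 0 0 0; 12 -1 75 0 0 0; 17 -1 75 0 0 0; 22 -1 75 0 0 0; 27 -1 75 0 0 0"

```text
time_s: 2.7
ee_pos: [0.4977, -0.0095, 0.0054]
eef_rot: [2.34, 2.095, 0.001]
force: [-0.6, -0.6, 0.8]
width: 0.0103
```

Run:
```python
from h import *
import cv2
b,_=bot.grab_frame("scene")
b=cv2.resize(b[140:260,160:320],None,fx=5,fy=5,interpolation=2)
cv2.imwrite("pics/b1.png",b[:,:,::-1])
```

```text
(no output)
```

View pics/b1.png

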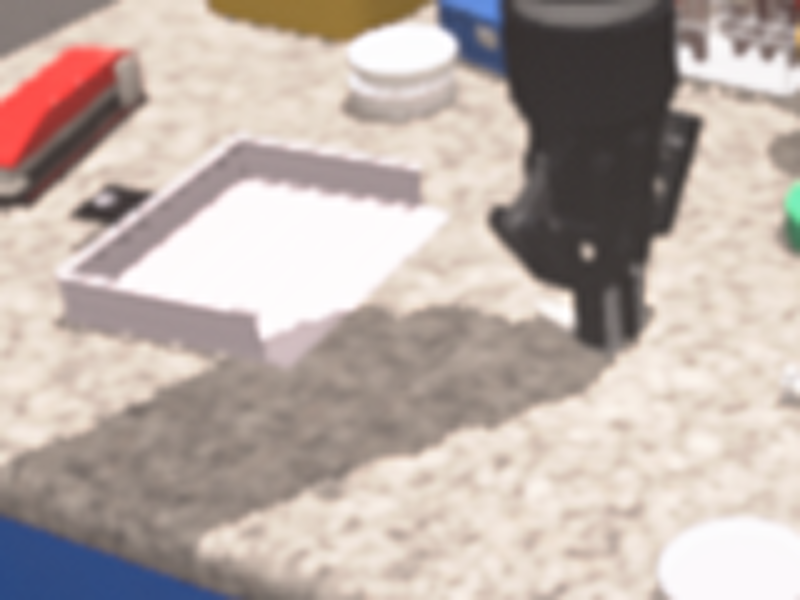

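The tube's tail pokes out ahead of the fingertips at (555,310), pointing at the pan. I'll keep pushing.

Emit:
jog_arm:
  series: "6 0 0 0 0 0; 12 0 0 0 0 0; 18 0 0 0 0 0; 24 0 0 0 0 0; 30 0 0 0 0 0; 36 0 0 0 0 0; 42 0 0 0 0 0; 48 0 0 0 0 0; 54 0 0 0 0 0; 60 0 0 0 0 0"

```text
time_s: 3.58
ee_pos: [0.5038, 0.0501, 0.0046]
eef_rot: [2.341, 2.095, -0.0]
force: [0.1, -0.2, -0.9]
width: 0.0103
```

Run:
```python
from h import *
import cv2
b,_=bot.grab_frame("scene")
b=cv2.resize(b[160:240,160:320],None,fx=5,fy=5,interpolation=2)
cv2.imwrite("pics/b2.png",b[:,:,::-1])
```

```text
(no output)
```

View pics/b2.png

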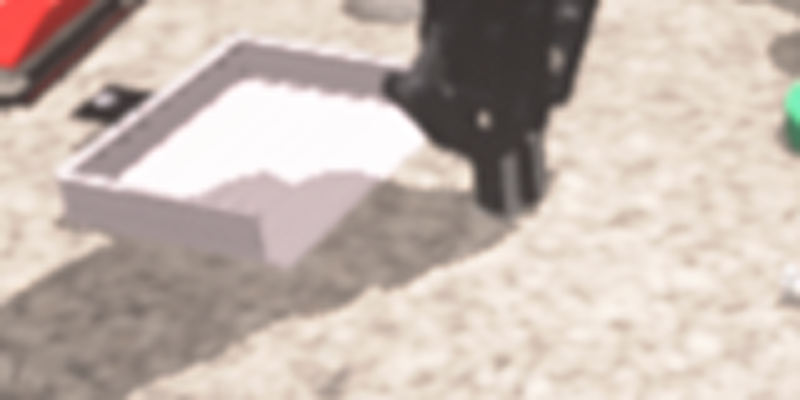

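```bash
cat >> h.py <<'E'
def pts(n,lo,hi):
    p,d=bot.grab_frame(n);c=bot.camera_info(n);K=c["mtx"];V=c["view"]
    v,u=np.mgrid[:400,:640];P=np.stack([(u-K[0,2])/K[0,0]*d,-(v-K[1,2])/K[1,1]*d,-d],-1)
    X=(P-V[:3,3])@V[:3,:3];m=(d>0)&np.all((X>lo)&(X<hi),-1)
    return X[m],np.c_[u[m],v[m]]
E
python3 - <<'E'
from h import *
np.set_printoptions(precision=3,suppress=True)
X,U=pts("scene",(.46,.02,.005),(.56,.12,.03))
for x,u in zip(X,U): print(x,u,end=';')
E
```

```text
[0.51  0.05  0.028] [263 191];[0.513 0.04  0.03 ] [267 191];[0.521 0.043 0.024] [268 191];[0.508 0.049 0.027] [263 192];[0.505 0.043 0.03 ] [264 192];[0.508 0.043 0.029] [265 192];[0.508 0.04  0.029] [266 192];[0.512 0.04  0.027] [267 192];[0.521 0.043 0.022] [268 192];[0.506 0.047 0.026] [263 193];[0.508 0.046 0.025] [264 193];[0.505 0.041 0.028] [265 193];[0.509 0.041 0.026] [266 193];[0.511 0.039 0.025] [267 193];[0.521 0.043 0.019] [268 193];[0.509 0.05  0.021] [263 194];[0.507 0.046 0.023] [264 194];[0.507 0.043 0.024] [265 194];[0.508 0.041 0.023] [266 194];[0.511 0.04  0.022] [267 194];[0.521 0.044 0.016] [268 194];[0.484 0.058 0.029] [254 195];[0.485 0.055 0.03 ] [255 195];[0.49  0.045 0.029] [260 195];[0.491 0.043 0.029] [261 195];[0.493 0.042 0.028] [262 195];[0.506 0.048 0.02 ] [263 195];[0.507 0.046 0.02 ] [264 195];[0.505 0.041 0.022] [265 195];[0.507 0.04  0.022] [266 195];[0.511 0.04  0.019] [267 195];[0.519 0.043 0.014] [268 195];[0.484 0.058 0.027] [254 196];[0.487 0.057 0.025] [255 196];[0.484 0.052 0.028] [256 196];[0.485 0.05  0.028] [257 196];[0.483 0.046 0.03 ] 
[... 1920 characters left out ...]
[264 200];[0.506 0.044 0.007] [265 200];[0.506 0.041 0.008] [266 200];[0.493 0.067 0.005] [254 201];[0.487 0.059 0.011] [255 201];[0.485 0.055 0.013] [256 201];[0.487 0.053 0.013] [257 201];[0.482 0.046 0.017] [258 201];[0.487 0.047 0.014] [259 201];[0.49  0.046 0.013] [260 201];[0.491 0.045 0.012] [261 201];[0.49  0.041 0.014] [262 201];[0.493 0.04  0.012] [263 201];[0.486 0.052 0.011] [257 202];[0.484 0.046 0.013] [259 202];[0.488 0.045 0.011] [260 202];[0.488 0.043 0.012] [261 202];[0.492 0.042 0.01 ] [262 202];[0.496 0.042 0.008] [263 202];[0.489 0.049 0.007] [259 203];[0.492 0.049 0.005] [260 203];[0.49  0.044 0.007] [261 203];[0.491 0.042 0.008] [262 203];[0.493 0.041 0.007] [263 203];
```

Run:
```python
from h import *
import cv2
np.set_printoptions(precision=3,suppress=True)
print(w(271,202,.007,"scene"))
c=bot.camera_info("scene");V=c["view"];K=c["mtx"]
for p in [(.51,.1,.007),(.507,.08,.01),(.505,.065,.01)]:
    q=V[:3,:3]@p+V[:3,3];print(p,(K@(q*[1,-1,-1]/-q[2]))[:2])
b,_=bot.grab_frame("scene")
g=cv2.resize(b[170:210,230:290],None,fx=13,fy=13,interpolation=2).astype(float)
g=np.clip((g/255)**.7*255,0,255).astype(np.uint8)
cv2.imwrite("pics/b3.png",g[:,:,::-1])
```

```text
[0.505 0.026 0.007]
(0.51, 0.1, 0.007) [246.636 194.079]
(0.507, 0.08, 0.01) [252.55 195.4 ]
(0.505, 0.065, 0.01) [257.22  197.159]
```

View pics/b3.png

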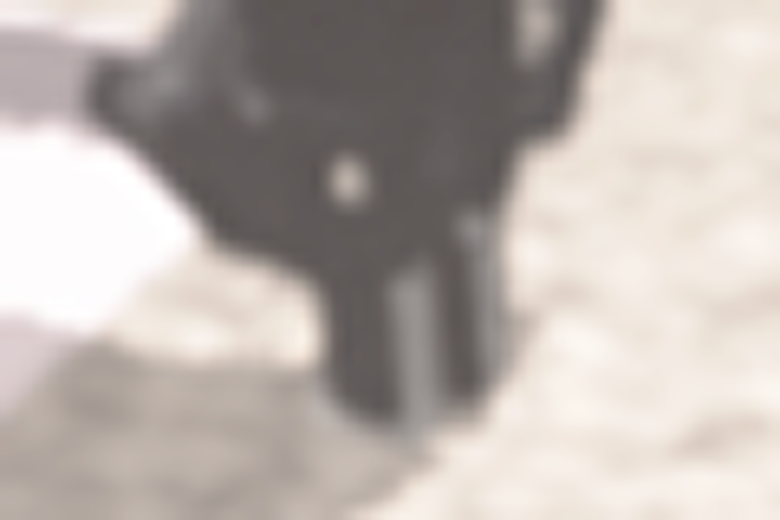

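The tube isn't ahead of the fingers any more, so it slipped aside. I'll back off, lift and clear the view.

Emit:
jog_arm:
  series: "-5 0 0 0 0 0; -10 0 0 0 0 0; -15 0 -10 0 0 0; -25 0 -40 0 0 0; -50 0 -80 0 0 0; -85 0 -100 0 0 0; -120 0 -110 0 0 0; -155 0 -110 0 0 0; -190 0 -110 0 0 0; -220 0 -110 0 0 0"

```text
time_s: 4.57
ee_pos: [0.4789, -0.1722, 0.1161]
eef_rot: [2.341, 2.092, 0.0]
force: [0.1, 0.1, -0.8]
width: 0.0104
```

Run:
```python
from h import *
import cv2
a,_=bot.grab_frame("top");b,_=bot.grab_frame("scene")
a=cv2.resize(a[170:250,160:400],None,fx=3.3,fy=3.3,interpolation=2)
b=cv2.resize(b[150:240,160:400],None,fx=3.3,fy=3.3,interpolation=2)
cv2.imwrite("pics/c1.png",np.vstack([a,b])[:,:,::-1])
```

```text
(no output)
```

View pics/c1.png

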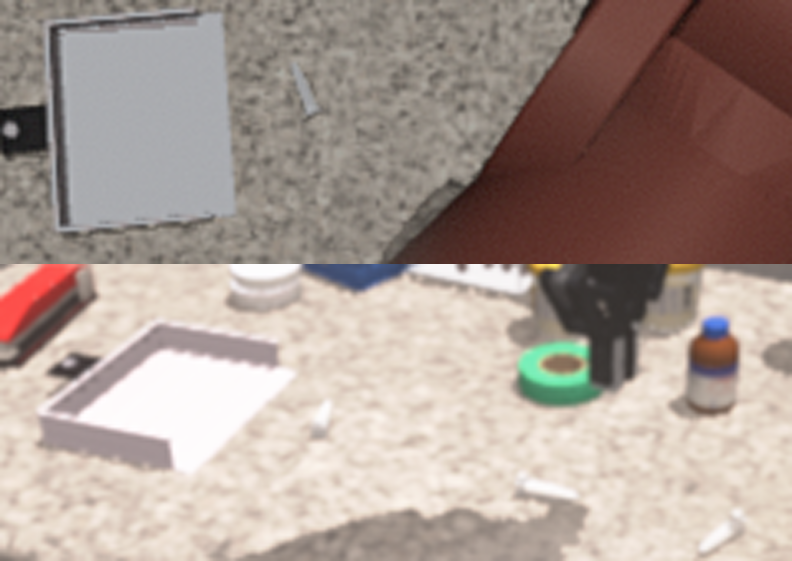

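Tube 1 now lies nearly broadside: tail (295,63) and cap (311,114) in the top crop. I'll push it broadside with the fingers about 22 mm apart.

Run:
```python
from h import *
f=lambda u,v:w(160+(u+.5)/3.3-.5,170+(v+.5)/3.3-.5,.007)
print(f(295,63),f(311,114))
```

```text
[0.53536156 0.07805905 0.007     ] [0.49721637 0.06451391 0.007     ]
```

Emit:
jog_arm:
  series: "35 3 0 0 0 -4; 70 7 0 0 0 -8; 105 10 0 0 0 -12; 140 14 10 0 0 -16; 175 18 20 0 0 -20; 205 21 30 0 0 -24; 219 22 40 0 0 -26; 219 22 56 0 0 -26; 219 22 56 0 0 -26; 219 22 56 0 0 -26"
  jaw: 0.74

```text
time_s: 5.5
ee_pos: [0.5247, 0.0462, 0.0586]
eef_rot: [-1.809, -2.567, 0.001]
force: [0.0, 0.3, 1.1]
width: 0.0224
```

Emit:
jog_arm:
  series: "-3 0 25 0 0 0; -3 0 45 0 0 0; -3 0 54 0 0 0; -3 0 54 0 0 0; 2 0 54 0 0 0; 7 0 54 0 0 0; 13 0 54 0 0 0; 19 0 54 0 0 0; 25 0 54 0 0 0; 31 0 54 0 0 0"

```text
time_s: 6.33
ee_pos: [0.5151, 0.0761, 0.0051]
eef_rot: [1.809, 2.568, 0.0]
force: [-0.6, 0.8, 0.5]
width: 0.0218
```

Emit:
jog_arm:
  series: "6 0 0 0 0 0; 12 0 0 0 0 0; 18 0 0 0 0 0; 24 0 0 0 0 0; 30 0 0 0 0 0; 36 0 -1 0 0 0; 42 0 -1 0 0 0; 48 0 -2 0 0 0; 53 0 -2 0 0 0; 58 0 -2 0 0 0"

```text
time_s: 7.17
ee_pos: [0.4955, 0.1304, 0.0067]
eef_rot: [1.809, 2.568, 0.0]
force: [-0.7, -0.8, -0.1]
width: 0.0217
```

Run:
```python
from h import *
import cv2
b,_=bot.grab_frame("scene")
b=cv2.resize(b[150:240,160:300],None,fx=5,fy=5,interpolation=2)
cv2.imwrite("pics/d1.png",b[:,:,::-1])
```

```text
(no output)
```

View pics/d1.png

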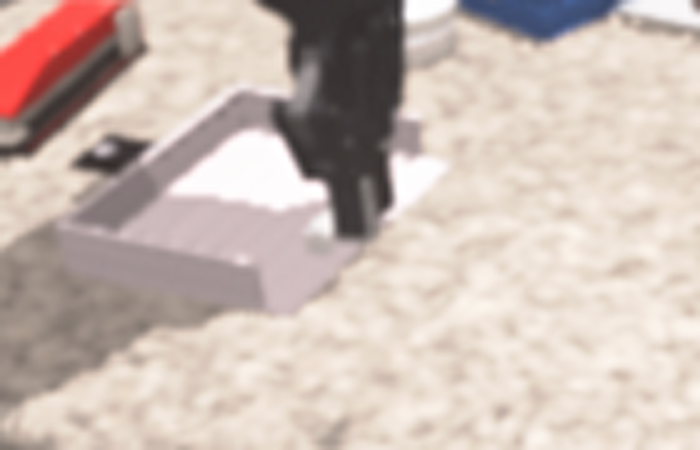

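The tube sits ahead of the fingers and inside the pan, cap at (320,232). I'll push it deeper, then back off.

Emit:
jog_arm:
  series: "6 0 0 0 0 0; 12 0 0 0 0 0; 19 0 0 0 0 0; 26 0 0 0 0 0; 33 0 0 0 0 0; 40 0 0 0 0 0; 47 0 0 0 0 0; 53 0 0 0 0 0; 59 0 0 0 0 0; 63 0 0 0 0 0"

```text
time_s: 8.05
ee_pos: [0.4741, 0.1899, 0.0066]
eef_rot: [1.809, 2.568, -0.0]
force: [-0.4, -0.6, -0.0]
width: 0.0222
```

Emit:
jog_arm:
  series: "-5 0 0 0 0 0; -14 0 0 0 0 0; -20 0 -15 0 0 0; -25 0 -45 0 0 0; -30 0 -80 0 0 0; -65 0 -100 0 0 0; -100 0 -100 0 0 0; -135 0 -100 0 0 0; -170 0 -100 0 0 0; -200 0 -100 0 0 0"

```text
time_s: 8.88
ee_pos: [0.5423, -0.0026, 0.107]
eef_rot: [1.811, 2.566, -0.0]
force: [1.3, 0.4, -0.2]
width: 0.0223
```

Emit:
jog_arm:
  series: "-33 -14 0 0 0 5; -66 -28 0 0 0 10; -99 -42 0 0 0 15; -132 -57 20 0 0 20; -132 -57 40 0 0 20; -132 -57 47 0 0 20; -132 -57 47 0 0 20; -132 -57 47 0 0 20; -132 -57 47 0 0 20; -132 -57 47 0 0 20"
  jaw: 1

```text
time_s: 9.72
ee_pos: [0.5332, -0.1422, 0.061]
eef_rot: [2.225, 2.215, 0.001]
force: [0.3, 0.3, 0.3]
width: 0.0001
```

Run:
```python
from h import *
import cv2
b,_=bot.grab_frame("scene")
b=cv2.resize(b[150:270,160:400],None,fx=3.3,fy=3.3,interpolation=2)
cv2.imwrite("pics/e1.png",b[:,:,::-1])
```

```text
(no output)
```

View pics/e1.png

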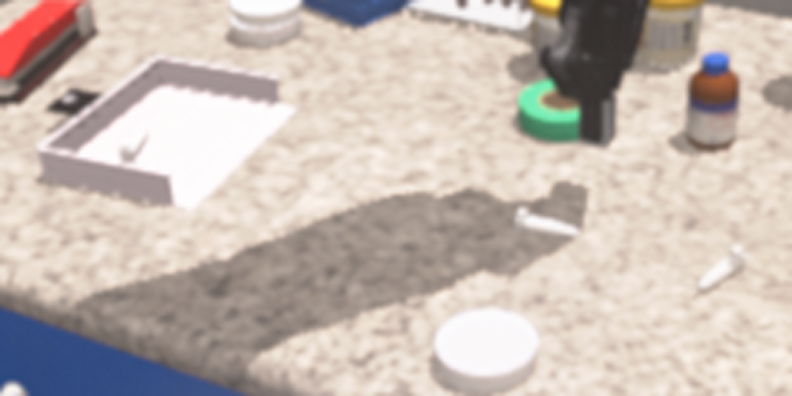

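Tube 1 is well inside the pan at (130,148). Tube 2's cap is at (520,217) and its tail at (578,232), and tube 3 is untouched. Next I nudge tube 2's tail sideways so it lies broadside. The picture budget is used up, so from here I'll use depth numbers.

Emit:
jog_arm:
  series: "-4 0 25 0 0 0; -4 0 45 0 0 0; -4 0 56 0 0 0; -4 -5 56 0 0 0; -4 -11 56 0 0 0; -4 -17 56 0 0 0; -4 -23 56 0 0 0; -4 -29 56 0 0 0; -4 -35 56 0 0 0; -4 -40 56 0 0 0"

```text
time_s: 10.6
ee_pos: [0.4918, -0.1465, 0.0041]
eef_rot: [2.228, 2.214, 0.0]
force: [-0.3, -0.2, -0.2]
width: 0.0
```

Emit:
jog_arm:
  series: "0 8 0 0 0 0; 0 16 0 0 0 0; -10 16 -20 0 0 0; -30 16 -50 0 0 0; -60 16 -80 0 0 0; -60 16 -80 0 0 0; -60 16 -80 0 0 0; -60 16 -80 0 0 0; -60 16 -80 0 0 0; -60 16 -80 0 0 0"

```text
time_s: 11.43
ee_pos: [0.5075, -0.2052, 0.0822]
eef_rot: [-2.226, -2.214, 0.001]
force: [-0.0, 0.3, 0.7]
width: 0.0003
```

```bash
cat >> h.py <<'E'
def tubes(n,lo=(.42,-.31,.006),hi=(.57,.09,.022)):
    # clusters of points standing 6..22 mm above the table: centre, half-length axis ends
    import cv2
    X,U=pts(n,lo,hi);m=np.zeros((400,640),np.uint8);m[U[:,1],U[:,0]]=1
    k,L=cv2.connectedComponents(cv2.dilate(m,np.ones((3,3))))
    for i in range(1,k):
        x=X[L[U[:,1],U[:,0]]==i]
        if len(x)<8: continue
        c=x[:,:2].mean(0);d=np.linalg.svd(x[:,:2]-c,full_matrices=False)[2][0];s=(x[:,:2]-c)@d
        print(n,len(x),"ends",(c+d*s.min()).round(4),(c+d*s.max()).round(4),"zmax",x[:,2].max().round(3),"px",U[L[U[:,1],U[:,0]]==i].mean(0).round())
E
python3 - <<'E'
from h import *
tubes("scene");tubes("top")
E
```

```text
scene 60 ends [ 0.5035 -0.1057] [ 0.4713 -0.1356] zmax 0.017 px [322. 219.]
scene 75 ends [ 0.52   -0.2509] [ 0.4791 -0.2388] zmax 0.016 px [379. 231.]
top 18 ends [ 0.5059 -0.1147] [ 0.5006 -0.1039] zmax 0.017 px [325. 203.]
```

Emit:
jog_arm:
  series: "20 -10 0 0 0 3; 41 -20 0 0 0 3; 41 -20 20 0 0 3; 41 -20 50 0 0 3; 41 -20 70 0 0 3; 41 -20 77 0 0 3; 41 -20 77 0 0 3; 46 -20 77 0 0 3; 52 -20 77 0 0 3; 58 -20 77 0 0 3"
  jaw: 0.74

```text
time_s: 12.37
ee_pos: [0.4892, -0.1483, 0.0081]
eef_rot: [2.284, 2.154, 0.001]
force: [-0.3, -0.8, 0.0]
width: 0.0223
```

Emit:
jog_arm:
  series: "5 0 0 0 0 0; 10 0 0 0 0 0; 15 0 0 0 0 0; 20 0 0 0 0 0; 25 0 0 0 0 0; 30 0 0 0 0 0; 36 0 0 0 0 0; 42 0 0 0 0 0; 48 0 0 0 0 0; 54 0 0 0 0 0"

```text
time_s: 13.2
ee_pos: [0.4915, -0.0938, 0.0066]
eef_rot: [2.285, 2.156, -0.0]
force: [-0.3, -1.2, -0.4]
width: 0.0221
```

Run:
```python
from h import *
tubes("scene")
```

```text
scene 85 ends [ 0.5065 -0.1001] [ 0.4636 -0.0942] zmax 0.022 px [313. 216.]
scene 67 ends [ 0.5195 -0.2509] [ 0.4785 -0.2378] zmax 0.017 px [379. 230.]
```

Run:
```python
from h import *
tubes("scene",lo=(.42,-.081,.005))
X,_=pts("scene",(.42,-.1,.003),(.57,-.03,.02));print(X[np.argsort(X[:,1])[-25:]].round(3).tolist())
```

```text
[[0.467, -0.092, 0.016], [0.467, -0.092, 0.019], [0.472, -0.092, 0.008], [0.468, -0.092, 0.013], [0.501, -0.092, 0.019], [0.501, -0.092, 0.016], [0.501, -0.091, 0.006], [0.502, -0.091, 0.013], [0.502, -0.091, 0.007], [0.503, -0.091, 0.01], [0.47, -0.09, 0.019], [0.467, -0.089, 0.018], [0.467, -0.089, 0.015], [0.468, -0.089, 0.02], [0.472, -0.089, 0.007], [0.465, -0.088, 0.018], [0.466, -0.088, 0.015], [0.466, -0.085, 0.017], [0.467, -0.085, 0.019], [0.476, -0.084, 0.005], [0.474, -0.083, 0.006], [0.479, -0.075, 0.006], [0.477, -0.074, 0.007], [0.483, -0.073, 0.009], [0.479, -0.073, 0.008]]
```

Emit:
jog_arm:
  series: "6 0 0 0 0 0; 12 0 0 0 0 0; 18 0 0 0 0 0; 25 0 0 0 0 0; 32 0 0 0 0 0; 39 0 0 0 0 0; 46 0 0 0 0 0; 53 0 0 0 0 0; 60 0 0 0 0 0; 66 0 0 0 0 0"

```text
time_s: 14.18
ee_pos: [0.4953, -0.0277, 0.0066]
eef_rot: [2.285, 2.156, -0.0]
force: [-0.7, 0.1, -0.7]
width: 0.022
```

Run:
```python
from h import *
y=bot.state()["ee_pos"][1]
X,_=pts("scene",(.42,y+.009,.004),(.57,y+.06,.02));print(y,X[np.argsort(X[:,1])[-25:]].round(3).tolist())
```

```text
-0.027699892959401506 [[0.483, -0.01, 0.007], [0.482, -0.008, 0.007]]
```

Emit:
jog_arm:
  series: "6 0 0 0 0 0; 12 0 0 0 0 0; 18 0 0 0 0 0; 25 0 0 0 0 0; 32 0 0 0 0 0; 39 0 0 0 0 0; 46 0 0 0 0 0; 53 0 0 0 0 0; 60 0 0 0 0 0; 66 0 0 0 0 0"

```text
time_s: 15.07
ee_pos: [0.4992, 0.0382, 0.0066]
eef_rot: [2.285, 2.156, 0.0]
force: [-0.4, -0.5, -0.5]
width: 0.0224
```

Emit:
jog_arm:
  series: "6 0 0 0 0 0; 12 0 0 0 0 0; 18 0 0 0 0 0; 25 0 0 0 0 0; 32 0 0 0 0 0; 39 0 0 0 0 0; 46 0 0 0 0 0; 53 0 0 0 0 0; 59 0 0 0 0 0; 64 0 0 0 0 0"

```text
time_s: 15.9
ee_pos: [0.503, 0.102, 0.0066]
eef_rot: [2.285, 2.156, 0.0]
force: [-0.3, 0.6, 0.1]
width: 0.0224
```

Run:
```python
from h import *
y=bot.state()["ee_pos"][1]
X,_=pts("scene",(.43,y+.009,.004),(.56,y+.12,.022));print(y,X[np.argsort(X[:,1])[::3]].round(3).tolist())
```

```text
0.10197617896531994 [[0.487, 0.118, 0.007], [0.445, 0.196, 0.014], [0.447, 0.197, 0.005], [0.445, 0.197, 0.009], [0.454, 0.198, 0.012], [0.461, 0.199, 0.008], [0.45, 0.2, 0.017], [0.453, 0.201, 0.012], [0.458, 0.201, 0.012], [0.468, 0.202, 0.006], [0.449, 0.202, 0.017], [0.463, 0.203, 0.012], [0.467, 0.204, 0.009], [0.468, 0.204, 0.012], [0.444, 0.206, 0.01], [0.478, 0.207, 0.008], [0.476, 0.208, 0.01], [0.472, 0.211, 0.011]]
```

Emit:
jog_arm:
  series: "6 0 0 0 0 0; 12 0 -1 0 0 0; 18 0 -1 0 0 0; 25 0 -1 0 0 0; 32 0 -1 0 0 0; 39 0 -1 0 0 0; 46 0 -1 0 0 0; 53 0 -1 0 0 0; 60 0 -1 0 0 0; 66 0 -1 0 0 0"

```text
time_s: 16.78
ee_pos: [0.5068, 0.168, 0.0076]
eef_rot: [2.285, 2.156, -0.0]
force: [-0.5, -0.6, 0.1]
width: 0.0225
```

Emit:
jog_arm:
  series: "-5 0 0 0 0 0; -12 0 0 0 0 0; -18 0 -15 0 0 0; -25 0 -45 0 0 0; -35 0 -80 0 0 0; -70 0 -90 0 0 0; -110 0 -90 0 0 0; -150 0 -90 0 0 0; -190 0 -90 0 0 0; -225 0 -90 0 0 0"

```text
time_s: 17.62
ee_pos: [0.4929, -0.0606, 0.0979]
eef_rot: [2.286, 2.154, -0.0]
force: [1.0, -0.1, 0.2]
width: 0.0219
```

Run:
```python
from h import *
tubes("scene",lo=(.43,.12,.006),hi=(.56,.235,.022));tubes("scene")
tubes("top",lo=(.43,.12,.006),hi=(.56,.235,.022))
```

```text
scene 77 ends [0.5643 0.2271] [0.5029 0.1725] zmax 0.022 px [220. 181.]
scene 48 ends [0.4827 0.2097] [0.4425 0.1982] zmax 0.018 px [200. 194.]
scene 73 ends [ 0.5201 -0.2511] [ 0.4786 -0.2386] zmax 0.016 px [379. 231.]
top 28 ends [0.5372 0.1837] [0.5096 0.1902] zmax 0.021 px [204. 191.]
top 70 ends [0.4871 0.2122] [0.4479 0.198 ] zmax 0.02 px [196. 216.]
```

Emit:
jog_arm:
  series: "-36 4 0 0 0 -2; -72 8 0 0 0 -4; -108 12 0 0 0 -6; -144 15 0 0 0 -7.8; -180 19 0 0 0 -7.8; -210 21 0 0 0 -7.8; -220 22 0 0 0 -7.8; -220 22 20 0 0 -7.8; -220 22 40 0 0 -7.8; -220 22 45 0 0 -7.8"

```text
time_s: 18.6
ee_pos: [0.5013, -0.2765, 0.0494]
eef_rot: [-2.13, -2.303, -0.0]
force: [0.3, 0.5, 0.0]
width: 0.0221
```

Emit:
jog_arm:
  series: "-3 0 15 0 0 0; -3 0 30 0 0 0; -3 0 44 0 0 0; -3 0 44 0 0 0; 2 0 44 0 0 0; 7 0 44 0 0 0; 12 0 44 0 0 0; 17 0 44 0 0 0; 22 0 44 0 0 0; 27 0 44 0 0 0"

```text
time_s: 19.43
ee_pos: [0.5009, -0.251, 0.0092]
eef_rot: [2.133, 2.306, -0.0]
force: [-0.3, -0.5, 1.0]
width: 0.0218
```

Emit:
jog_arm:
  series: "5 0 0 0 0 0; 10 0 0 0 0 0; 15 0 0 0 0 0; 20 0 0 0 0 0; 25 0 0 0 0 0; 30 0 0 0 0 0; 36 0 0 0 0 0; 42 0 0 0 0 0; 48 0 0 0 0 0; 54 0 0 0 0 0"

```text
time_s: 20.27
ee_pos: [0.4964, -0.197, 0.0086]
eef_rot: [2.133, 2.306, -0.0]
force: [-0.3, 0.3, 0.5]
width: 0.0222
```

```bash
cat >> h.py <<'E'
def ahead():
    y=bot.state()["ee_pos"][1]
    X,_=pts("scene",(.42,y+.0095,.004),(.57,y+.06,.02));print(y,X[np.argsort(X[:,1])[-12:]].round(3).tolist())
E
python3 -c "
from h import *
ahead()"
```

```text
-0.1969931136333252 [[0.486, -0.179, 0.012], [0.493, -0.179, 0.01], [0.478, -0.178, 0.009], [0.483, -0.178, 0.011], [0.473, -0.178, 0.006], [0.496, -0.177, 0.01], [0.482, -0.176, 0.008], [0.493, -0.176, 0.009], [0.498, -0.176, 0.011], [0.488, -0.176, 0.009], [0.499, -0.174, 0.007], [0.508, -0.172, 0.006]]
```

Emit:
jog_arm:
  series: "6 0 1 0 0 0; 12 0 2 0 0 0; 18 0 2 0 0 0; 25 0 2 0 0 0; 32 0 2 0 0 0; 39 0 2 0 0 0; 46 0 2 0 0 0; 53 0 2 0 0 0; 60 0 2 0 0 0; 66 0 2 0 0 0"

```text
time_s: 21.15
ee_pos: [0.4913, -0.131, 0.0066]
eef_rot: [2.133, 2.306, -0.0]
force: [0.8, -0.2, -0.8]
width: 0.022
```

Emit:
jog_arm:
  series: "7 0 0 0 0 0; 14 0 0 0 0 0; 21 0 0 0 0 0; 28 0 0 0 0 0; 35 0 0 0 0 0; 42 0 0 0 0 0; 49 0 0 0 0 0; 56 0 0 0 0 0; 63 0 0 0 0 0; 69 0 0 0 0 0"

```text
time_s: 21.98
ee_pos: [0.4859, -0.0623, 0.0066]
eef_rot: [-2.133, -2.306, 0.0]
force: [0.2, 0.9, -0.4]
width: 0.0221
```

```bash
python3 -c "
from h import *
ahead()"
```

```text
-0.06225980177407769 [[0.469, -0.047, 0.009], [0.474, -0.047, 0.009], [0.466, -0.047, 0.009], [0.461, -0.047, 0.006], [0.472, -0.046, 0.01], [0.464, -0.045, 0.009], [0.46, -0.045, 0.006], [0.47, -0.044, 0.008], [0.462, -0.044, 0.008], [0.473, -0.043, 0.009], [0.477, -0.043, 0.009], [0.483, -0.039, 0.007]]
```

Emit:
jog_arm:
  series: "7 0 0 0 0 0; 14 0 0 0 0 0; 21 0 0 0 0 0; 28 0 0 0 0 0; 35 0 0 0 0 0; 42 0 0 0 0 0; 49 0 0 0 0 0; 56 0 0 0 0 0; 63 0 0 0 0 0; 70 0 0 0 0 0"

```text
time_s: 22.87
ee_pos: [0.4805, 0.0075, 0.0066]
eef_rot: [2.133, 2.306, -0.0]
force: [-0.7, 1.4, -0.3]
width: 0.0223
```

Emit:
jog_arm:
  series: "7 0 0 0 0 0; 14 0 0 0 0 0; 21 0 0 0 0 0; 28 0 0 0 0 0; 35 0 0 0 0 0; 42 0 0 0 0 0; 49 0 0 0 0 0; 56 0 0 0 0 0; 63 0 0 0 0 0; 70 0 0 0 0 0"

```text
time_s: 23.7
ee_pos: [0.475, 0.0772, 0.0066]
eef_rot: [2.133, 2.306, -0.0]
force: [0.7, 0.2, 0.5]
width: 0.0222
```

```bash
python3 -c "
from h import *
ahead()"
```

```text
0.07723379118489979 [[0.453, 0.09, 0.005], [0.459, 0.091, 0.007], [0.455, 0.091, 0.006], [0.456, 0.092, 0.008], [0.457, 0.092, 0.01], [0.454, 0.093, 0.009], [0.455, 0.094, 0.006], [0.451, 0.094, 0.005], [0.452, 0.095, 0.007], [0.462, 0.096, 0.009], [0.458, 0.097, 0.008], [0.42, 0.135, 0.02]]
```

Emit:
jog_arm:
  series: "7 0 0 0 0 0; 14 0 -1 0 0 0; 21 0 -1 0 0 0; 28 0 -1 0 0 0; 35 0 -1 0 0 0; 42 0 -1 0 0 0; 49 0 -1 0 0 0; 56 0 -1 0 0 0; 63 0 -1 0 0 0; 71 0 -1 0 0 0"

```text
time_s: 24.58
ee_pos: [0.4696, 0.148, 0.0076]
eef_rot: [2.134, 2.306, -0.0]
force: [-0.6, 0.3, -0.0]
width: 0.022
```

Emit:
jog_arm:
  series: "-5 0 0 0 0 0; -12 0 0 0 0 0; -18 0 -15 0 0 0; -25 0 -45 0 0 0; -40 0 -80 0 0 0; -75 0 -110 0 0 0; -115 0 -120 0 0 0; -155 0 -120 0 0 0; -195 0 -120 0 0 0; -230 0 -120 0 0 0"

```text
time_s: 25.42
ee_pos: [0.4874, -0.0855, 0.1283]
eef_rot: [2.134, 2.303, -0.0]
force: [1.0, -0.9, 0.5]
width: 0.0217
```

Run:
```python
from h import *
import cv2
tubes("scene",lo=(.43,.12,.006),hi=(.56,.235,.022));tubes("top",lo=(.43,.12,.006),hi=(.56,.235,.022))
a,_=bot.grab_frame("top");b,_=bot.grab_frame("scene")
a=cv2.resize(a[165:250,160:310],None,fx=5,fy=5,interpolation=2)[:, :750];a=cv2.resize(a,(530,300))
b=cv2.resize(b[150:235,160:310],(530,300),interpolation=2)
cv2.imwrite("pics/f1.png",np.vstack([a,b])[:,:,::-1])
```

```text
scene 27 ends [0.5578 0.2344] [0.5599 0.2066] zmax 0.021 px [219. 173.]
scene 114 ends [0.5383 0.1885] [0.4439 0.1596] zmax 0.018 px [217. 190.]
scene 47 ends [0.4818 0.2097] [0.443  0.1981] zmax 0.018 px [200. 193.]
top 74 ends [0.5365 0.1824] [0.4947 0.1865] zmax 0.019 px [205. 195.]
top 70 ends [0.4864 0.2123] [0.4486 0.1979] zmax 0.019 px [196. 216.]
top 70 ends [0.4879 0.1666] [0.4462 0.1646] zmax 0.02 px [212. 215.]
```

View pics/f1.png

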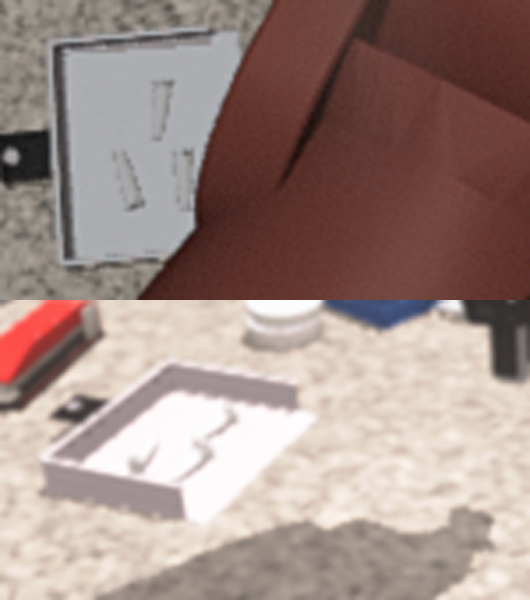

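All three tubes lie on the pan floor: in the top crop at (162,110), (128,180) and (184,180). All are behind the front edge and the gripper is clear of them.

```bash
python3 -c "
from cell import bot
print(bot.close_job())"
```

```text
the job is handed in; nothing more can be done
None
```

All three microtubes are in the dustpan, and I handed the job in at about 25.6 s. I swept them with fingertips held a fixed distance apart, so none was pinched or lifted. The measured tool force stayed within about 2 N at the end of every move.

- **What didn't work at first:** my first push on tube 1, end-on, made it slip sideways. I re-pushed it broadside. For tube 2 I first nudged its tail round so it lay broadside too, and tube 3 already was.
- **Last check:** the final top picture shows all three tubes lying on the pan floor. Depth from the same camera puts the tube nearest the mouth about 19 mm inside the front edge. The scene-camera depth was less clear, because it merged tubes 2 and 3 into one blob, but its picture agrees.
- **Other objects:** the arm's path kept clear of the dish, tape, bottle, timer and pad. I didn't measure them again at the end.
- **Picture budget:** I viewed 11 pictures, one over the 10.

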